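# Offer the next sheet blank over the end of the press feed ledge

### The job

The press operator needs the next sheet blank offered up on the feed ledge. With the fingertips, and without picking anything up, first swing the end stop right open then push the blank flat along the deck until its right-hand edge stands out about 30 mm past the ledge's right-hand end, with its long side square and flush against the fence, so that the operator can pinch the edge. Do not tip the blank, and leave the tube, tape roll, spanner and die round the ledge where they are.

Things in the scene. Friction and masses are not known exactly. Their poses are not given: they have to be found in the camera images.
- ledge: Feed ledge, fixed: a dark flat steel deck on two feet, its top 50 mm above the table. Origin on the table under the deck; own x to the far side, y left along the ledge. In this frame the deck spans x -54 to +62, y -130 to +130 mm; near side and both ends open. A flush ear (x -84 to -44, y -130 to -94 mm) at the right-hand near corner carries the stop.
- ledge_end (a point): Point on the deck's top at its right-hand end (ledge frame x = 10, y = -130 mm), the end over which the blank must stand out; 50 mm above the table.
- fence_face (a point): Middle of the foot of the fence's near face, on the deck's top (ledge frame x = 45, y = 0 mm). The fence is an aluminium bar along the whole far side of the deck, 12 mm thick and 16 mm high above the deck.
- stop (a joint): Flat L-shaped steel lever, 13 mm wide, on an upright pivot. At 0 rad its arm (77 mm from the pivot) lies straight across the deck and blocks the right-hand end; its tail (57 mm) points right, past the end. Opens clockwise seen from above, arm outward, tail to the near side, to 1.5 rad. No spring: friction of 0.06 N m (1.2 N at the pin) holds it where it is left. Starts at 0 to 0.25 rad.
- stop_pivot (a point): The stop's pivot axis at the ledge's right-hand near corner (ledge frame x = -66, y = -112 mm), on top of the lever, 63 mm above the table; the lever lies 51 to 61 mm above the table, its bolt head reaches 69 mm.
- stop_pin (a point): Centre of the upright thumb pin on the stop's tail, 50 mm from the pivot, 80 mm above the table; the pin is 13 mm thick and reaches from 61 to 87 mm above the table. Pushed from its far side to the near side (-x of the ledge) and round the pivot, it opens the stop.
- blank: The sheet blank: a loose, plain, bare-metal rectangular plate, 70 mm (own x) by 120 mm (own y) by 5 mm thick, about 0.25 kg, lying flat on the deck towards its left, somewhat askew and off the fence. Origin at the centre of its underside; own y along its length, to the left.
- blank_lead (a point): Middle of the blank's right-hand (leading) short edge, at half its thickness (own y = -60 mm).
- open_tube: Loose white open tube standing upright on the table beyond the ledge's right-hand end, 45 mm thick and 118 mm high, origin at its underside; to be left alone.
- tape: Loose roll of packing tape lying on the table in front of the ledge's left part, 102 mm across and 24 mm high, origin at its underside; to be left alone.
- wrench: Loose double-ended spanner lying on the table in front of the ledge, 165 mm long (own y), 29 mm wide and 6 mm thick, origin at its middle; to be left alone.
- die: Loose round steel die insert standing on the table in front and to the right of the stop, 26 mm thick and 18 mm high, origin at its underside; to be left alone.
Things that resemble listed ones, but are neither listed nor needed, are in the scene too. Of the things like the blank, leave any that is brown; of the rest the larger one is meant.

How it is judged:
On the way:
1. the end stop is swung open (over 1.2 rad) while the blank's leading edge is still short of the ledge's end (value of joint stop above 1.2 rad and y of blank_lead in the frame of ledge above -0.125 m), for 0.1 s.
At the end, for the whole second after the job is handed in: The stop stands open (over 1.2 rad); the blank lies flat and at rest on the deck, its leading edge 20 to 40 mm beyond the ledge's right-hand end, its long side within 3 mm of the fence (at its middle) and parallel to it within 2 degrees (value of joint stop above 1.2 rad and y of blank_lead in the frame of ledge between -0.17 and -0.15 m and angle between the y axis of blank and the y axis of ledge, either way round below 0.035 rad and x of blank in the frame of ledge above 0.007 m and height (world z) of blank between 0.047 and 0.054 m and angle between blank's own z axis and vertical below 0.04 rad and linear speed of blank below 0.01 m/s); the robot touches nothing.
It fails at once if the blank is lifted off the deck (height (world z) of blank above 0.06 m).
It fails at once if the blank is tipped or falls from the ledge (angle between blank's own z axis and vertical above 0.2 rad or height (world z) of blank below 0.04 m).
It fails at once if the tube, tape roll, spanner or die is moved over 15 mm or knocked over (distance of any of open_tube, tape, wrench, die from where it was at the start of the episode above 0.015 m or angle between any of open_tube, tape, wrench, die's own z axis and vertical above 0.3 rad).
It also fails if it takes over 64 s, if anything falls off the work surface, if the arm or the gripper's body presses on something with over 40 N, if the wrist force passes 120 N, or if a joint passes its speed limit or range.

### The arm

A 7-joint arm with a two-finger parallel gripper is mounted at the origin on a cart in front of the work surface, level with it; the furniture and walls round the work are solid. World frame = base frame: x ahead of the robot, y to its left, z up, the work surface at z = 0. Lengths are in m, angles in rad, forces in N, time in s.
With the tool pointing down it reaches from about 0.4 to 0.925 m from the base axis. Payload 5.6 kg.
Tool frame: the origin (TCP) lies midway between the tips of the shut fingers; the grasp point (between the pads) lies 19 mm behind it (bot.pinch_z is the distance from the TCP to the grasp point, in m); z points along the fingers, y is the line along which they close (so a half turn about z gives the same grasp; the last joint's range is limited). The gripper opens to 85 mm and grips with 20 to 120 N. Pads are 22 mm wide; open, the fingers measure 114 mm over their backs; the gripper's body (76 mm by 85 mm) begins 54 mm behind the grasp point. The pads swing forward as they close: fully open they stand 13 mm farther back than shut.
Start: joints at [-1.144, 0.468, -0.012, 1.603, 0.006, 1.071, -0.056], TCP at [0.294, 0.58, 0.231] pointing down, gripper open.
Joint ranges: [-2.53, 2.53], [-0.31, 2.02], [-1.57, 1.55], [0.28, 2.44], [-1.29, 4.43], [0.15, 1.84], [-2.92, 2.92]. Speed limits (rad/s): [2.57, 2.57, 3.14, 3.14, 3.14, 3.14, 3.14].

### API

Orientations are given as a unit quaternion [w, x, y, z].
In Python, from bench import read_state, get_image, camera_info, order, bot gives the robot as it stands.
- The arm moves only by the tool step_arm, never from a script. Its argument "plan" is a list of rows, each a list of 3 entries, a list of its own where there are three numbers: the shift along the tool's x, y, z in mm, then the turn about the tool's z in degrees, then the opening, from -1 (shut) to 1 (fully open). In form: [[[x, y, z], turn, gripper], ...]. A call has 1 to 12 rows; each row is the pose to reach, as a shift and turn from the pose commanded when the call began, along the tool's axes at that moment; what a row does not reach only later rows make up. A row lasts 1/8 s, in which the tool goes at most 62.5 mm and 10.7 degrees, less where a joint would pass 70% of its speed; a pose out of reach is approached as far as the arm can. A call with a gripper value outside its range is refused whole. The fingers move at their own pace and stop on an object; "force" is the grip in N (left out, the last holds). Time passes only in rows, so rows that repeat a pose let the fingers close. It gives the time, the measured TCP pose, the force, the opening and the grip force at its end, in the units of the state.
- read_state(): the state, without advancing time (a new reading comes with each control period).
- get_image(name): name is "scene" or "top" or "wrist"; returns the picture (384x512x3 uint8, red, green, blue); there is no depth.
- camera_info(name): a dict with "mtx" (3x3 intrinsics, pixels), "rvec" (rotation vector, rad) and "tvec" (3), from world to camera coordinates, as OpenCV has them. Camera axes: x right, y down, z forward; pixel columns grow to the right and rows downward; lengths in m; the calibration is good to about 2 mm. A picture is of the moment at which its call begins: read the wrist's pose just before it. camera_info takes no time and is no camera call; for the wrist camera it gives the pose at the moment of the call.
- order.close_job(): hands the job in; it is judged then, once.
The state is a dict: "clock": time; "qpos": joint angles; "joint_vel": joint speeds; "joint_torque": joint torques, N m; "position": TCP position; "tool_rot": TCP orientation; "wrist_force": force on the tool from outside, world axes, zero at the start; "wrist_torque": the same for the moment, N m; "grip_width": finger opening in m; "grip_force": force on a finger pad.
Only numpy, scipy, OpenCV 4.12 (cv2) and the standard library are available. Lean on these libraries where they do the work, as an engineer would, in place of code of your own. Each camera call takes 0.05 s, during which the arm holds its last target. There are 200 camera calls.

## Working session

There is one attempt and no reset: what is moved stays moved. The work goes in short steps, Python scripts to look and compute and a tool call to move; the robot and the scene stay as the last step left them, time stands still between calls to the robot, and variables do not carry over. Pictures are saved under pics/ and viewed, at most 10 in all, crops included, and the job is handed in when it is done.

Besides the shell and the picture viewer there is one more tool, called after "Emit:" as name(argument=value, ...) on one line, values as JSON. step_arm: Moves the arm, as the interface text tells. Its arguments: {"type":"object","properties":{"plan":{"type":"array"},"force":{"type":"number"}},"required":["plan"]}

```bash
mkdir -p pics; ls; python3 - <<'E'
from bench import read_state,get_image,camera_info
import cv2
s=read_state();print(s['clock'],s['position'],s['tool_rot'],s['grip_width'])
for n in("top","scene"):
    im=get_image(n);cv2.imwrite(f"pics/{n}0.png",im[:,:,::-1]);c=camera_info(n);print(n,c)
E
```

```text
pics
0.0 [0.29404852 0.57904314 0.2303347 ] [-1.59065879e-04  2.32767520e-01  9.72531977e-01 -9.00153790e-04] 0.08568625229904046
top {'mtx': array([[399.72649236,   0.        , 254.87204086],
       [  0.        , 399.72649236, 196.17795077],
       [  0.        ,   0.        ,   1.        ]]), 'rvec': array([ 2.14912621, -2.10648183,  0.14344831]), 'tvec': array([0.13924962, 0.57114076, 1.16137086])}
scene {'mtx': array([[348.80921055,   0.        , 254.32462099],
       [  0.        , 348.80921055, 196.64662658],
       [  0.        ,   0.        ,   1.        ]]), 'rvec': array([ 1.99986122, -0.53252125,  0.30409855]), 'tvec': array([-0.40797943,  0.26825878,  0.82760311])}
```

View pics/top0.png

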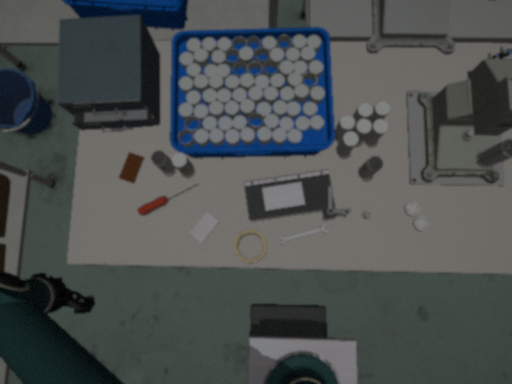

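View pics/scene0.png

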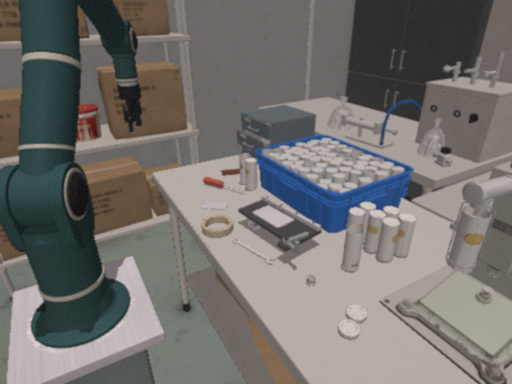

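Top view: the ledge is at about (247–332, 172–220). There are three blank-like plates: a brown one at (131,167), a small light one on the table at (204,228), and a larger light one on the deck at (284,194). The last is the one meant: it isn't brown, it's the larger of the two, and it lies on the deck. I'll confirm in an enlarged crop and measure.

```bash
cat > h.py <<'E'
import numpy as np,cv2
from bench import read_state,get_image,camera_info
def cast(c,px,z):
    R=cv2.Rodrigues(np.array(c['rvec']))[0];o=-R.T@np.array(c['tvec'])
    p=cv2.undistortPoints(np.array(px,float).reshape(-1,1,2),c['mtx'],None).reshape(-1,2)
    d=np.c_[p,np.ones(len(p))]@R
    return o+d*((z-o[2])/d[:,2])[:,None]
def proj(c,P): return cv2.projectPoints(np.array(P,float),c['rvec'],c['tvec'],c['mtx'],None)[0].reshape(-1,2)
E
python3 - <<'E'
from h import *
im=cv2.imread("pics/top0.png");c=camera_info("top")
cr=im[155:255,190:385];cr=cv2.resize(cr,None,fx=4,fy=4,interpolation=cv2.INTER_CUBIC)
cv2.imwrite("pics/crop0.png",cv2.convertScaleAbs(cr,alpha=1.3))
g=cv2.cvtColor(im,cv2.COLOR_BGR2GRAY)
print(cast(c,[[284,194],[250,220],[332,172]],.05))
for y,x in((194,284),(212,260),(228,204)):print(im[y,x])
E
```

```text
[[ 0.57599629  0.06296746  0.05      ]
 [ 0.49542765  0.16357389  0.05      ]
 [ 0.646226   -0.08161615  0.05      ]]
[134 130 129]
[43 43 42]
[128 124 127]
```

View pics/crop0.png

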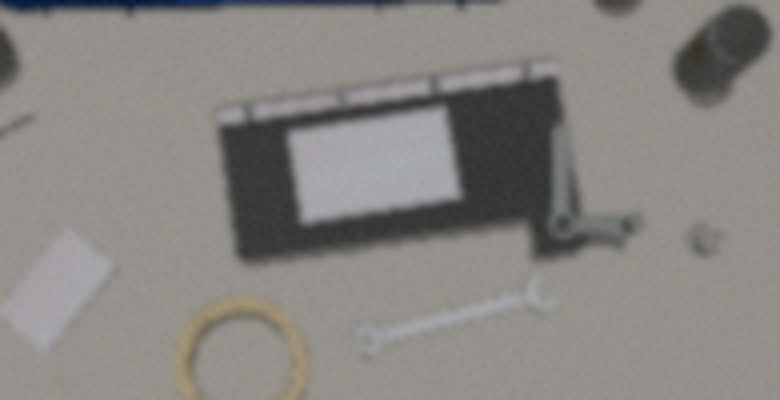

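The crop shows the large light blank on the deck, corners at about (287,130), (447,105), (462,200), (302,224). The fence runs along the far side from (218,115) to (558,68). The stop pivot is at (562,224), the pin at (632,222), the die at (703,240) and the spanner is in front. Now to measure the poses.

```bash
cat > meas.py <<'E'
from h import *
def measure(im,c,box):
    x0,y0,x1,y1=box
    K=4;cr=cv2.resize(im[y0:y1,x0:x1],None,fx=K,fy=K,interpolation=cv2.INTER_CUBIC)
    g=cv2.GaussianBlur(cv2.cvtColor(cr,cv2.COLOR_BGR2GRAY),(5,5),0)
    off=lambda p:(np.array(p,float)+.5)/K-.5+[x0,y0]
    return cr,g,off
if __name__=="__main__":
    im=cv2.imread("pics/top0.png");c=camera_info("top")
    cr,g,off=measure(im,c,(190,155,385,255))
    dark=(g<75).astype('uint8')
    n,l,st,ce=cv2.connectedComponentsWithStats(dark)
    i=1+np.argmax(st[1:,4]);print(st[i])
    cn=max(cv2.findContours((l==i).astype('uint8'),cv2.RETR_EXTERNAL,cv2.CHAIN_APPROX_NONE)[0],key=len)
    pts=cast(c,off(cn[:,0]),.05)[:,:2]
    # near edge, left end edge points
    ax=np.array([340.,-47]);ax/=np.hypot(*ax)
    px=cn[:,0].astype(float)
    def fit(sel,z):
        v=cv2.fitLine(cast(c,off(px[sel]),z)[:,:2].astype(np.float32),cv2.DIST_HUBER,0,.01,.01).ravel()
        return v
    near=fit((px[:,0]>260)&(px[:,0]<510)&(px[:,1]>210),.05)
    left=fit((px[:,0]<238)&(px[:,1]>145)&(px[:,1]<240),.05)
    far=fit((px[:,0]>250)&(px[:,0]<540)&(px[:,1]<130),.066)
    for v in(near,left,far):print(v,np.degrees(np.arctan2(v[1],v[0])))
    w=((g>105)).astype('uint8')
    # blank: bright component inside deck
    n,l,st,ce=cv2.connectedComponentsWithStats(w)
    j=l[165,375];print(st[j])
    cb=max(cv2.findContours((l==j).astype('uint8'),cv2.RETR_EXTERNAL,cv2.CHAIN_APPROX_NONE)[0],key=len)
    r=cv2.minAreaRect((cast(c,off(cb[:,0]),.055)[:,:2]*1000).astype(np.float32));print('blank',r)
    for nm,p,z in(('pivot',(562,224),.069),('pin',(633,221),.087),('armtip',(560,125),.061),('die',(705,236),.018),('tubeT',(742,32),.118),('tubeB',(705,75),0.118)):
        print(nm,cast(c,[off(p)],z))
    print(g[165,375],g[240,300],g[20,640])
E
python3 meas.py
```

```text
[  220    77   399   185 32552]
[ 0.16561085 -0.98619115  0.5121254   0.05671289] -80.46728
[0.98567796 0.16863842 0.54734766 0.17425613] 9.708664
[ 0.1662252  -0.9860878   0.6151346   0.06005814] -80.43158
[  291   110   167   110 13706]
blank ((569.94287109375, 66.16120147705078), (67.79780578613281, 117.52924346923828), 10.019948959350586)
pivot [[ 0.52578565 -0.07191889  0.069     ]]
pin [[ 0.52667062 -0.12007888  0.087     ]]
armtip [[ 0.60123179 -0.0723252   0.061     ]]
die [[ 0.52506753 -0.18900392  0.018     ]]
tubeT [[ 0.66041022 -0.19322375  0.118     ]]
tubeB [[ 0.62850433 -0.16622792  0.118     ]]
129 45 110
```

```bash
cat >> h.py <<'E'
YAW=np.radians(9.55);O=np.array([.571,.0475]);UX=np.array([np.cos(YAW),np.sin(YAW)]);UY=np.array([-UX[1],UX[0]])
def toL(p): d=(np.array(p)[...,:2]-O)*1000;return np.stack([d@UX,d@UY],-1)
def toW(l): l=np.array(l,float)/1000;return O+l[...,:1]*UX+l[...,1:2]*UY
from scipy.spatial.transform import Rotation as Ro
def rot(s): w,x,y,z=s['tool_rot'];return Ro.from_quat([x,y,z,w]).as_matrix()
E
python3 - <<'E'
from h import *
s=read_state();R=rot(s);t=np.r_[toW([[-45,-165]])[0],.23]
print(R.T@(t-s['position'])*1000,np.degrees(np.arctan2(R[1,1],R[0,1])))
for n,p in(('blank',(.56994,.06616)),('pivot',(.5258,-.0719)),('pin',(.5267,-.1201)),('die',(.525,-.189)),('tube',(.66,-.193))):print(n,toL(p))
E
```

```text
[-549.48515905 -508.02745962    1.29511775] 63.077767256409096
blank [ 2.05053808 18.57725743]
pivot [ -64.3830258  -110.24620624]
pin [ -71.49227586 -157.92752924]
die [ -84.59979359 -225.59061355]
tube [  47.86563475 -251.93279066]
```

Emit:
step_arm(plan=[[[-44, -40, 0], 5, -1], [[-87, -81, 0], 10, -1], [[-131, -121, 0], 15, -1], [[-174, -161, 0], 20, -1], [[-218, -202, 0], 25, -1], [[-262, -242, 0], 30, -1], [[-305, -282, 0], 35, -1], [[-349, -323, 0], 40, -1], [[-392, -363, 0], 45, -1], [[-436, -403, 0], 50, -1], [[-480, -444, 0], 53.5, -1], [[-520, -481, 0], 53.5, -1]])

```text
clock: 1.6
position: [0.5404, -0.0867, 0.2312]
tool_rot: [0.0, 0.646, 0.763, -0.0]
wrist_force: [1.0, 0.8, 0.2]
grip_width: 0.0003
grip_force: 0.0
```

```bash
python3 - <<'E'
from h import *
c=camera_info("wrist");im=get_image("wrist");s=read_state()
cv2.imwrite("pics/w1.png",im[:,:,::-1]);np.savez("w1.npz",**c)
R=rot(s);print(s['clock'],s['position'],toL(s['position']),np.degrees(np.arctan2(R[1,1],R[0,1])))
pt={'pivot':(-66,-112,69),'pin':(-73,-161,87),'end_far':(62,-130,50),'near_r':(-84,-130,50)}
for n,(x,y,z) in pt.items():print(n,proj(c,np.r_[toW([[x,y]])[0],z/1000][None]))
E
```

```text
1.65 [ 0.54187576 -0.095098    0.23173743] [ -52.37879858 -135.7898101 ] 9.070717088417195
pivot [[239.29746301 155.16276053]]
pin [[232.87316899 202.85251824]]
end_far [[348.66597532 166.69916093]]
near_r [[224.91190942 166.87816564]]
```

View pics/w1.png

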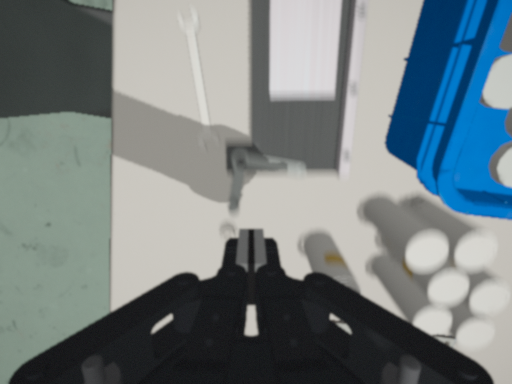

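The wrist view agrees with the ledge frame: the pivot is at (239,155), the pin at (235,205), the deck's end at row ~170 and the die at (228,229). The tube at (330,260) is clear. Next I go down on the far side of the pin.

Emit:
step_arm(plan=[[[-37, 10, 0], 0, -1], [[-37, 10, 0], 0, -1], [[-37, 10, 40], 0, -1], [[-37, 10, 80], 0, -1], [[-37, 10, 120], 0, -1], [[-37, 10, 145], 0, -1], [[-37, 10, 161], 0, -1], [[-37, 10, 161], 0, -1], [[-37, 10, 161], 0, -1]])

```text
clock: 2.78
position: [0.5569, -0.1195, 0.0713]
tool_rot: [0.001, 0.646, 0.764, 0.001]
wrist_force: [-0.6, 0.2, 0.3]
grip_width: -0.0002
grip_force: 0.0
```

```bash
python3 - <<'E'
from h import *
s=read_state();R=rot(s);print(s['position'],toL(s['position']),np.degrees(np.arctan2(R[1,1],R[0,1])),s['wrist_force'])
E
```

```text
[ 0.55690102 -0.11950485  0.07126668] [ -41.61106187 -162.35122221] 9.588807839692752 [-0.61080298  0.2352357   0.27389462]
```

Emit:
step_arm(plan=[[[-1, -10, 0], 0, -1], [[-3, -19, 0], 0, -1], [[-3, -27, 0], 0, -1], [[-2, -35, 0], 0, -1], [[1, -42, 0], 0, -1], [[4, -50, 0], 0, -1], [[9, -56, 0], 0, -1], [[14, -62, 0], 0, -1], [[20, -66, 0], 0, -1], [[26, -70, 0], 0, -1], [[28, -70, 0], 0, -1], [[28, -70, 0], 0, -1]])

```text
clock: 4.28
position: [0.4818, -0.1037, 0.0701]
tool_rot: [-0.0, 0.646, 0.764, -0.0]
wrist_force: [-0.8, -2.0, 0.8]
grip_width: -0.0002
grip_force: 0.7
```

```bash
python3 - <<'E'
from h import *
s=read_state();print(s['position'],toL(s['position']),s['wrist_force'])
im=get_image("top");cv2.imwrite("pics/top1.png",im[:,:,::-1])
cv2.imwrite("pics/crop1.png",cv2.resize(im[155:255,190:385,::-1],None,fx=4,fy=4,interpolation=cv2.INTER_CUBIC))
E
```

```text
[ 0.48184696 -0.10369527  0.0701374 ] [-113.00202556 -134.30865649] [-0.80876734 -1.98017745  0.75786944]
```

View pics/crop1.png

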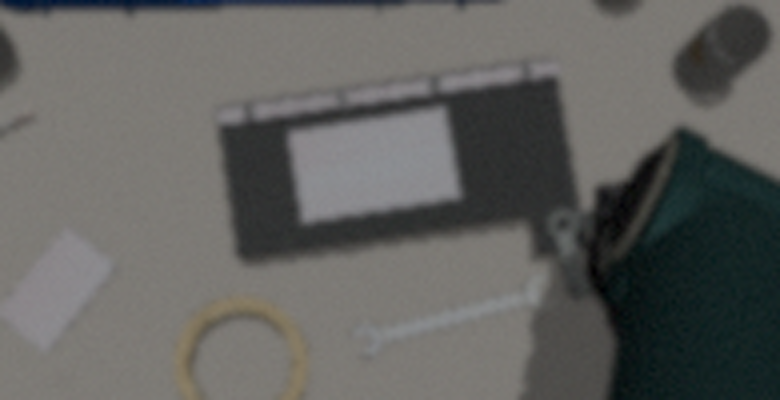

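The stop now points its tail to the near side, from (562,224) to (578,285), which is about 1.45 rad. I back off the pin, lift, and go to the near side of the blank.

Emit:
step_arm(plan=[[[-8, 0, 0], 0, -1], [[-8, 0, -30], 0, -1], [[-8, 0, -60], 0, -1], [[40, 18, -60], 0, -1], [[90, 36, -60], 0, -1], [[130, 48, -60], 0, -1], [[153, 50, -60], 0, -1], [[153, 50, -60], 0, -1], [[153, 50, -20], 0, -1], [[153, 50, 10], 0, -1], [[153, 50, 17], 0, -1], [[153, 50, 17], 0, -1]])

```text
clock: 5.82
position: [0.5066, 0.0544, 0.0535]
tool_rot: [0.0, 0.646, 0.763, -0.0]
wrist_force: [0.1, -0.3, 0.9]
grip_width: -0.0
grip_force: 0.0
```

```bash
python3 - <<'E'
from h import *
s=read_state();print(s['position'],toL(s['position']),s['wrist_force'])
c=camera_info("wrist");im=get_image("wrist");cv2.imwrite("pics/w2.png",im[:,:,::-1]);np.savez("w2.npz",**c)
E
```

```text
[0.50664101 0.05439907 0.05348669] [-62.32243773  17.48114383] [ 0.06121574 -0.29652488  0.91710878]
```

View pics/w2.png

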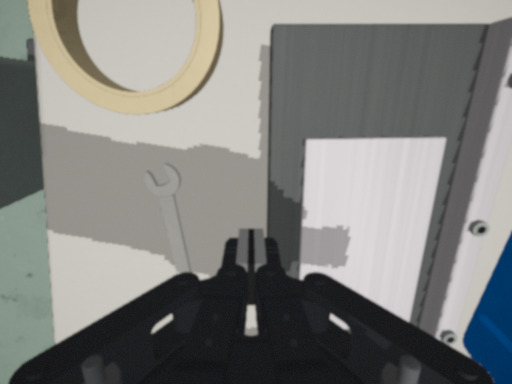

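The wrist view shows the blank with its left edge from (304,139) to (444,137), its near edge down to (298,275) and its far edge down to about (414,320). The deck's near edge is at column ~268. I'll measure these.

```bash
python3 - <<'E'
from h import *
c=dict(np.load("w2.npz"))
P=lambda px,z:print(np.round(toL(cast(c,px,z)),1).tolist())
P([[304,139],[444,137],[298,275],[414,320],[434,200]],.055)
P([[272,26],[268,230],[488,24]],.05)
P([[440,220],[425,275],[460,150]],.05)
E
```

```text
[[-36.5, 75.2], [32.8, 76.1], [-35.5, -4.2], [38.2, -37.2], [34.6, 42.6]]
[[-53.2, 126.1], [-53.3, 22.5], [45.4, 126.6]]
[[43.9, 28.6], [42.4, -7.9], [46.0, 68.6]]
```

Emit:
step_arm(plan=[[[0, 4, 1.5], 0, -1], [[0, 8, 1.5], 0, -1], [[0, 11, 1.5], 0, -1], [[0, 14, 1.5], 0, -1], [[0, 16, 1.5], 0, -1], [[0, 18, 1.5], 0, -1], [[0, 20, 1.5], 0, -1], [[0, 22, 1.5], 0, -1], [[0, 23, 1.5], 0, -1], [[0, 23, 1.5], 0, -1]])

```text
clock: 7.12
position: [0.5285, 0.0594, 0.0516]
tool_rot: [-0.0, 0.646, 0.764, -0.0]
wrist_force: [-1.4, -0.1, -0.6]
grip_width: -0.0002
grip_force: 0.9
```

```bash
cat > look.py <<'E'
from h import *
import sys
s=read_state();print(s['position'],toL(s['position']),s['wrist_force'])
c=camera_info("wrist");im=get_image("wrist");n=sys.argv[1];cv2.imwrite(f"pics/{n}.png",im[:,:,::-1]);np.savez(f"{n}.npz",**c)
E
python3 look.py w3
```

```text
[0.52851521 0.05938692 0.05161199] [-39.9238692   18.77075476] [-1.40104188 -0.14069865 -0.59740796]
```

View pics/w3.png

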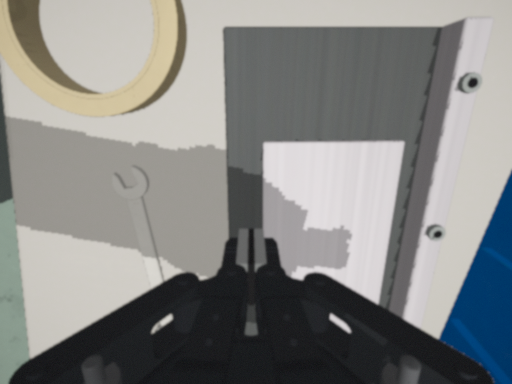

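```bash
python3 - <<'E'
from h import *
c=dict(np.load("w3.npz"))
P=lambda px,z:print(np.round(toL(cast(c,px,z)),1).tolist())
P([[404,142],[392,223],[380,303],[264,142],[261,230]],.055)
P([[226,28],[228,230]],.05)
P([[465,25],[405,310]],.066)
E
```

```text
[[34.7, 75.3], [35.6, 31.5], [36.6, -21.2], [-34.2, 75.4], [-35.2, 27.3]]
[[-51.9, 126.2], [-53.6, 24.8]]
[[45.2, 124.0], [45.1, -16.5]]
```

Emit:
step_arm(plan=[[[0, 2, 0], 0, -1], [[0, 4, 0], 0, -1], [[0, 6, 0], 0, -1], [[0, 8, 0], 0, -1], [[0, 9, 0], 0, -1], [[0, 10, 0], 0, -1], [[0, 10, 0], 0, -1]])

```text
clock: 8.05
position: [0.538, 0.0609, 0.0517]
tool_rot: [-0.001, 0.646, 0.764, -0.001]
wrist_force: [-4.7, -1.7, 3.4]
grip_width: 0.0002
grip_force: 2.6
```

Emit:
step_arm(plan=[[[0, 1, 0], 0, -1], [[0, 2, 0], 0, -1], [[0, 2, 0], 0, -1]])

```text
clock: 8.43
position: [0.5381, 0.0609, 0.0516]
tool_rot: [-0.002, 0.646, 0.764, -0.002]
wrist_force: [-9.9, -2.1, 8.5]
grip_width: -0.0001
grip_force: 4.9
```

```bash
python3 look.py w4; python3 - <<'E'
from h import *
# automatic edges: blank's far and near edge along rows
im=cv2.imread("pics/w4.png");c=dict(np.load("w4.npz"));g=cv2.GaussianBlur(cv2.cvtColor(im,cv2.COLOR_BGR2GRAY),(3,3),0)
for r in(120,150,170,190,210):
    print(r,[(i) for i in range(200,500) if abs(int(g[r,i+1])-int(g[r,i-1]))>35])
E
```

```text
[0.5381232  0.06091698 0.05160077] [-30.19517933  18.68557157] [-9.91301193 -2.09116981  8.48924978]
120 [205, 206, 207, 421, 422, 423]
150 [207, 262, 263, 264, 403, 404, 405, 416, 417]
170 [208, 209, 262, 263, 264, 399, 400, 401, 412, 413, 414, 497, 498, 499]
190 [209, 210, 262, 263, 395, 396, 397, 408, 409, 410, 489, 490, 491, 492]
210 [210, 211, 262, 263, 391, 392, 393, 404, 405, 406, 481, 482, 483, 484]
```

View pics/w4.png

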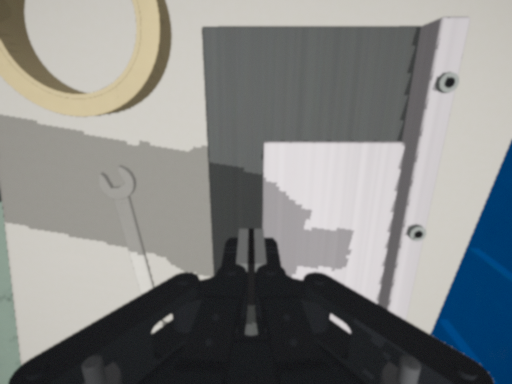

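The arm stopped against the fence at 10 N, and the far edge of the blank now runs parallel and close to the fence: (404,150) to (392,210). Next, the two-finger push from the left end.

Emit:
step_arm(plan=[[[0, -8, 0], 0, -1], [[0, -10, -20], 0, -1], [[0, -10, -50], 0, -0.29], [[40, 20, -50], 0, -0.29], [[81, 37, -50], 0, -0.29], [[81, 37, -50], 0, -0.29], [[81, 37, -50], 0, -0.29], [[81, 37, -25], 0, -0.29], [[81, 37, -5], 0, -0.29], [[81, 37, 0], 0, -0.29], [[81, 37, 1], 0, -0.29], [[81, 37, 1], 0, -0.29]])

```text
clock: 9.98
position: [0.5644, 0.1474, 0.0513]
tool_rot: [0.0, 0.646, 0.764, 0.0]
wrist_force: [-0.1, -0.6, 0.1]
grip_width: 0.0302
grip_force: 0.0
```

```bash
python3 look.py w5
```

```text
[0.56438084 0.1473718  0.05133954] [10.04212518 99.58587054] [-0.09952341 -0.64840152  0.11742236]
```

Emit:
step_arm(plan=[[[0, 0, 1], 0, -0.29], [[0, 0, 2], 0, -0.29], [[0, 0, 2], 0, -0.29]])

```text
clock: 10.4
position: [0.5641, 0.1476, 0.0496]
tool_rot: [-0.0, 0.646, 0.764, 0.0]
wrist_force: [-2.1, -0.6, 4.8]
grip_width: 0.0305
grip_force: 2.8
```

Emit:
step_arm(plan=[[[-3, 0, -1.5], 0, -0.29], [[-10, 0, -1.5], 0, -0.29], [[-18, 0, -1.5], 0, -0.29], [[-27, 0, -1.5], 0, -0.29], [[-36, 0, -1.5], 0, -0.29], [[-45, 0, -1.5], 0, -0.29], [[-54, 0, -1.5], 0, -0.29], [[-63, 0, -1.5], 0, -0.29], [[-72, 0, -1.5], 0, -0.29], [[-81, 0, -1.5], 0, -0.29], [[-88, 0, -1.5], 0, -0.29], [[-90, 0, -1.5], 0, -0.29]])

```text
clock: 11.9
position: [0.5789, 0.0579, 0.0503]
tool_rot: [0.0, 0.646, 0.763, -0.0]
wrist_force: [-0.4, 1.3, -0.2]
grip_width: 0.0303
grip_force: 0.9
```

```bash
python3 look.py w6; python3 - <<'E'
from h import *
im=get_image("top")[:,:,::-1].copy();cv2.imwrite("pics/top6.png",im)
cv2.imwrite("pics/crop6.png",cv2.resize(im[155:255,190:385],None,fx=4,fy=4,interpolation=cv2.INTER_CUBIC))
E
```

```text
[0.57887158 0.05788184 0.0502752 ] [9.48492757 8.93200408] [-0.4305726   1.27236366 -0.22607549]
```

View pics/crop6.png

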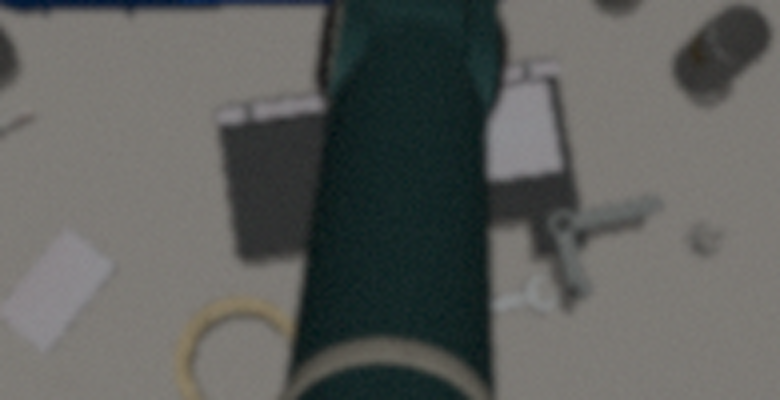

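The stop is open, with its arm to (655,205) and tail to (578,300). The blank's leading edge, from (550,82) to (563,175), is just short of the deck end, from (558,80) to (580,205).

```bash
cat > lead.py <<'E'
from h import *
import sys
im=cv2.imread(sys.argv[1]);c=camera_info("top")
g=cv2.GaussianBlur(cv2.cvtColor(im,cv2.COLOR_BGR2GRAY),(3,3),0).astype(float)
# sample along ledge y lines: intensity profile around the right-hand end, at blank-top and deck height
for x in (-40,-18,-10,0,10,20,30):
    ys=np.arange(-100,-185,-1.)
    P=np.c_[toW(np.c_[np.full(len(ys),x),ys]),np.full(len(ys),.0525)]
    p=proj(c,P).astype(np.float32)
    v=cv2.remap(g.astype(np.float32),p[:,0][None],p[:,1][None],cv2.INTER_LINEAR)[0]
    d=np.diff(v);i,j=int(d.argmin()),int(d.argmax())
    print(x,'fall',ys[i]-.5,round(d[i],1),'rise',ys[j]-.5,round(d[j],1))
E
python3 lead.py pics/top6.png
```

```text
-40 fall -155.5 -0.3 rise -128.5 7.1
-18 fall -119.5 -7.1 rise -128.5 6.2
-10 fall -121.5 -8.5 rise -130.5 6.4
0 fall -118.5 -7.7 rise -127.5 5.8
10 fall -121.5 -7.7 rise -129.5 5.8
20 fall -120.5 -7.8 rise -128.5 6.2
30 fall -119.5 -7.7 rise -131.5 5.6
```

Emit:
step_arm(plan=[[[-4, 0, 0], 0, -0.29], [[-10, 0, 0], 0, -0.29], [[-17, 0, 0], 0, -0.29], [[-24, 0, 0], 0, -0.29], [[-30, 0, 0], 0, -0.29], [[-35, 0, 0], 0, -0.29], [[-38, 0, 0], 0, -0.29], [[-39, 0, 0], 0, -0.29], [[-39, 0, 0], 0, -0.29]])

```text
clock: 13.12
position: [0.5854, 0.0201, 0.0503]
tool_rot: [0.0, 0.646, 0.764, -0.0]
wrist_force: [-0.4, 0.2, -0.2]
grip_width: 0.0303
grip_force: 0.0
```

```bash
python3 look.py w7
```

```text
[0.58541837 0.02005163 0.05034829] [  9.66463716 -29.46009459] [-0.37655736  0.22502585 -0.20149847]
```

Emit:
step_arm(plan=[[[10, 0, 0], 0, -0.29], [[10, 0, -25], 0, -0.29], [[10, 0, -55], 0, -1], [[-20, -35, -55], 0, -1], [[-50, -56, -55], 0, -1], [[-50, -56, -55], 0, -1], [[-50, -56, -55], 0, -1], [[-50, -56, -25], 0, -1], [[-50, -56, -5], 0, -1], [[-50, -56, -1], 0, -1], [[-50, -56, -1], 0, -1]])

```text
clock: 14.55
position: [0.539, -0.0375, 0.0514]
tool_rot: [0.0, 0.645, 0.764, 0.0]
wrist_force: [0.7, 0.3, -0.6]
grip_width: 0.0
grip_force: 0.0
```

Emit:
step_arm(plan=[[[0, 4, 0], 0, -1], [[0, 8, 0], 0, -1], [[0, 11, 0], 0, -1], [[0, 13, 0], 0, -1], [[0, 15, 0], 0, -1], [[0, 16, 0], 0, -1], [[0, 17, 0], 0, -1], [[0, 17, 0], 0, -1]])

```text
clock: 15.55
position: [0.5542, -0.0357, 0.0511]
tool_rot: [-0.001, 0.646, 0.764, -0.001]
wrist_force: [-3.9, -0.9, 1.9]
grip_width: 0.0003
grip_force: 2.0
```

```bash
python3 look.py w8
```

```text
[ 0.55419438 -0.03571743  0.05110608] [-30.37917331 -79.27594961] [-3.90512007 -0.90675116  1.91206619]
```

Emit:
step_arm(plan=[[[0, 1.5, 0], 0, -1], [[0, 1.5, 0], 0, -1], [[0, -6, 0], 0, -1], [[0, -12, 0], 0, -1], [[0, -12, -30], 0, -1], [[0, -12, -70], 0, -1], [[0, -12, -120], 0, -1], [[50, -40, -130], 0, -1], [[110, -60, -130], 0, -1], [[170, -80, -130], 0, -1], [[230, -90, -130], 0, -1], [[280, -90, -130], 0, -1]])

```text
clock: 17.1
position: [0.4186, 0.2281, 0.1818]
tool_rot: [-0.0, 0.645, 0.764, 0.001]
wrist_force: [0.9, -0.1, -0.2]
grip_width: -0.0001
grip_force: 0.0
```

```bash
python3 - <<'E'
from h import *
im=get_image("top")[:,:,::-1].copy();cv2.imwrite("pics/top9.png",im)
cv2.imwrite("pics/crop9.png",cv2.resize(im[155:255,190:385],None,fx=4,fy=4,interpolation=cv2.INTER_CUBIC))
E
sed 's/-185/-120/;s/-100,/-100,/' lead.py >/dev/null; python3 lead.py pics/top9.png
```

```text
-40 fall -109.5 -0.3 rise -128.5 6.9
-18 fall -162.5 -0.8 rise -131.5 1.0
-10 fall -157.5 -1.8 rise -101.5 0.3
0 fall -159.5 -1.8 rise -182.5 0.3
10 fall -157.5 -2.1 rise -170.5 0.3
20 fall -159.5 -1.8 rise -146.5 0.3
30 fall -157.5 -1.7 rise -131.5 0.2
```

View pics/crop9.png

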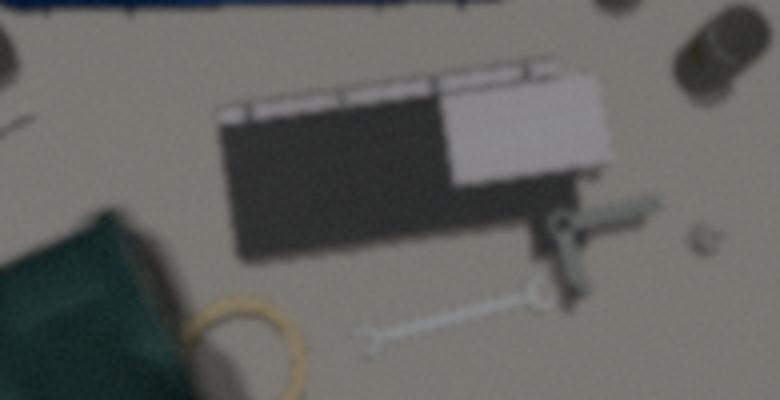

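```bash
python3 - <<'E'
from h import *
im=cv2.imread("pics/top9.png");c=camera_info("top")
g=cv2.GaussianBlur(cv2.cvtColor(im,cv2.COLOR_BGR2GRAY),(3,3),0).astype(np.float32)
def edges(ys,xs,z):
    E=[]
    for y in ys:
        p=proj(c,np.c_[toW(np.c_[xs,np.full(len(xs),y)]),np.full(len(xs),z)]).astype(np.float32)
        v=cv2.remap(g,p[:,0][None],p[:,1][None],cv2.INTER_LINEAR)[0];d=abs(np.diff(v));w=d**2
        E.append((w*(xs[:-1]+.25)).sum()/w.sum())
    k=np.polyfit(ys,E,1);print(np.degrees(np.arctan(k[0])),np.mean(E))
edges(np.arange(-122,-48,2.),np.arange(-35,-15,.5),.055)   # blank near edge
edges(np.arange(-70,120,4.),np.arange(-64,-44,.5),.05)     # deck near edge
ys=np.arange(-20,-60,-.5)
E
python3 - <<'E'
from bench import read_state
print(read_state()['joint_vel'],read_state()['position'])
E
```

```text
-0.16828754033933094 -23.37429301258296
-0.06230987432082392 -57.1964217331419
[ 0.04423832 -0.0066528   0.02314184  0.01550064  0.00308785 -0.00323743
  0.15266424] [0.41753706 0.23509286 0.18178433]
```

```bash
python3 -c "
from bench import order
print(order.close_job())"
```

```text
the job is handed in; nothing more can be done
None
```

The job is handed in (no verdict was returned): the stop is swung fully open, and the blank lies flush against the fence, square to within about 0.1° and standing out about 30 mm past the ledge's right-hand end; the tape, spanner, tube and die look unmoved in the last top view.

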